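# Wedge a form block tight in the bench vise

### The arm

A 6-joint arm with a two-finger parallel gripper is mounted at the origin on the work surface. World frame = base frame: x ahead of the robot, y to its left, z up, the work surface at z = 0. Lengths are in m, angles in rad, forces in N, time in s.
With the tool pointing down it reaches from about 0.375 to 0.925 m from the base axis. Payload 5.7 kg.
Tool frame: the origin (TCP) lies on the centre line of the jaws, within the pads' length; the fingertips stand r.finger_overhang ahead of it and the grasp point (between the pads) lies 5 mm behind it (r.finger_overhang is the distance from the TCP to the fingertips, in m); z points along the fingers, y is the line along which they close (so a half turn about z gives the same grasp; the last joint's range is limited). The gripper opens to 85 mm and grips with 20 to 120 N. Pads are 22 mm wide; open, the fingers measure 114 mm over their backs; the gripper's body (76 mm by 85 mm) begins 54 mm behind the grasp point. The pads swing forward as they close: fully open they stand 13 mm farther back than shut.
Start: joints at [-1.349, 0.359, 1.51, -0, 1.272, -0.115], TCP at [0.198, -0.566, 0.245] pointing down, gripper open.
Joint ranges: [-2.97, 2.97], [-1.01, 2.36], [0.21, 2.38], [-0.96, 4.11], [0.2, 2.71], [-2.98, 2.98]. Speed limits (rad/s): [2.39, 2.39, 3.14, 3.14, 3.14, 3.14].

### API

Orientations are given as a rotation vector (axis times angle).
In Python, from station import r gives the robot as it stands.
- The arm moves only by the tool carry_out, never from a script. Its argument "rows" is a list of rows, each a list of 5 numbers: the opening in per cent of the stroke, from 0 (shut) to 100 (fully open), then the shift along the tool's x, y, z in m, then the turn about the tool's z in degrees. In form: [[claw, tx, ty, tz, turn], ...]. A call has 1 to 10 rows; each row is the pose to reach, as a shift and turn from the pose commanded when the call began, along the tool's axes at that moment; what a row does not reach only later rows make up. A row lasts 1/10 s, in which the tool goes at most 50 mm and 8.59 degrees, less where a joint would pass 70% of its speed; a pose out of reach is approached as far as the arm can. A call with a gripper value outside its range is refused whole. The fingers move at their own pace and stop on an object; "force" is the grip in N (left out, the last holds). Time passes only in rows, so rows that repeat a pose let the fingers close. It gives the time, the measured TCP pose, the force, the opening and the grip force at its end, in the units of the state.
- r.observe(): the state, without advancing time (a new reading comes with each control period).
- r.camera(name): name is "scene" or "top"; returns (picture, depth): 420x560x3 uint8, red, green, blue; 420x560 float32, m along the optical axis (not along the pixel's ray), 0 where there is no reading.
- r.calibration(name): a dict with "mtx" (3x3 intrinsics, pixels), "R" (3x3) and "t" (3): a world point X has camera coordinates R X + t. Camera axes: x right, y down, z forward; pixel columns grow to the right and rows downward; lengths in m; the calibration is good to about 2 mm. A picture is of the moment at which its call begins. calibration takes no time and is no camera call.
- r.sign_off(): hands the job in; it is judged then, once.
The state is a dict: "time": time; "joints": joint angles; "joint_vel": joint speeds; "joint_efforts": joint torques, N m; "tool_pos": TCP position; "tool_rot": TCP orientation; "contact_force": force on the tool from outside, world axes, zero at the start; "wrist_torque": the same for the moment, N m; "gripper_width": opening from 0.0 (shut) to 1.0 (fully open); "gripper_force": force on a finger pad.
Only numpy, scipy, OpenCV 4.12 (cv2) and the standard library are available. Lean on these libraries where they do the work, as an engineer would, in place of code of your own. Each camera call takes 0.05 s, during which the arm holds its last target. There are 200 camera calls.

### The job

Clamp the plywood form block in the wedge vise: slide it along the vise board until it is home against both the long fence and the end stop, then set the tapered wedge on the board, thin end first, in the gap between the block and the slanted cleat. Let go of the wedge, take the mallet and tap the wedge's thick end until it is tight and goes no further, so that the block is firmly clamped; then lay the mallet down on the bench, off the vise. Leave the packing strip, the spoon and the tin alone.

Things in the scene. Friction and masses are not known exactly. Their poses are not given: they have to be found in the camera images.
- vise: Wedge vise fixed to the bench: plywood board 205 x 285 x 18 mm with oak fence, stop and slanted cleat screwed on. Origin on the bench top, board top at z = +18 mm; the board spans x -90 to +115, y -160 to +125 mm. The wedge goes in from the -y side, toward +y. The gap between home block and cleat narrows 1 in 8 toward +y: 35 mm at y = -75, 19.6 mm at y = +50.
- fence: The vise's long fence: oak bar 40 x 225 mm, 30 mm high. Origin: centre of its underside, in the vise frame at x = +80, y = +7.5, z = +18 mm. Its inner face is the plane x = +60 mm of the vise frame.
- stop: The vise's end stop: oak block 45 x 30 mm, 30 mm high. Origin: centre of its underside, in the vise frame at x = +35.5, y = +95, z = +18 mm. Its working face, facing -y, is the plane y = +80 mm of the vise frame.
- cleat: The vise's slanted cleat: oak bar 40 x 180 mm, 26 mm high, from y = -75 to +104 mm in the vise frame. Origin: centre of its underside; its y runs along its length, its inner face is its own plane x = +20 mm: x = -31 mm at y = -75, x = -9 mm at y = +100 in the vise frame.
- block: Plywood form block, 56 (x) x 150 (y) x 48 mm high, 0.2 to 0.35 kg, ply layers, four dark bolt holes on top. Lies loose and askew on the vise board between fence and cleat, short of the stop. Origin: centre of its underside. Home (touching fence and stop) its origin is at x = +32, y = +5, z = +18 mm of the vise frame, axes parallel.
- wedge: Beech wedge 192 mm long, 40 high, 0.11 to 0.18 kg, lying right way up on the bench at the robot's right, in one of two places (the strip in the other). Origin: underside, mid-length. +y to the thin end (y +96, 14 mm thick), thick end y -96 (38 mm). Straight face x = +13 goes to the block; slanted face, x -25 at the thick end to -1 at the thin end, to the cleat.
- wedge_thin (a point): Middle of the wedge's thin end face, 20 mm above its underside. With the block home the wedge just fills the gap when the wedge's origin is at x = -9, y = -1 mm of the vise frame; laid in with its origin at y = -45 mm it has 5.5 mm of sideways play and its last 66 mm stand out past the cleat's near end.
- wedge_thick (a point): Middle of the wedge's thick end face (38 wide, 40 high), 20 mm above its underside: where the mallet strikes. The wedge locks by friction. From snug to tight it goes only 1 to 3 mm farther; a steady push or taps of about 20 N along the wedge clamp well. The snug place may be 3 mm short of or past the nominal one.
- mallet: Joiner's mallet, 0.29 kg, lying on its side on the bench at the robot's left. Oak head 60 (x) x 100 (y) x 46 mm high; striking faces y = +50 and y = -50 mm. Origin on the bench under the middle of the head. Beech handle, 28 mm wide (y), 20 mm thick, from the head along -x to x = -250 mm, sloping down 3 degrees to the bench.
- mallet_grip (a point): Point in the mallet's handle 62 mm from the middle of the head, 20 mm above the bench as it lies, close to the centre of mass: a good place to grip from above (handle 28 mm wide along the mallet's y).
- mallet_head (a point): Centre of the mallet's head, 23 mm above the bench as it lies.
- strip: Parallel packing strip of the same beech, 26 x 192 x 40 mm high, not tapered, lying beside the wedge. Origin: centre of its underside, y along its length. A bystander, to be left where it is (within 30 mm).
- spoon: Wooden spoon with a perforated bowl, 265 mm long, 10 mm thick, lying on the bench beyond the vise. Origin: underside, near mid-length. A bystander, to be left where it is (within 30 mm).
- tin: Closed steel wax tin, 72 mm in diameter, 55 mm tall, standing beyond the mallet. Origin: centre of its underside. A bystander, to be left where it is (within 30 mm).
Things that resemble listed ones, but are neither listed nor needed, are in the scene too. Leave any yellow look-alike of the block alone. What is shaped like the wedge but green is not meant.

How it is judged:
By the outcome, as a careful person would: the job done as asked, in the order asked, and still so for the second after the job is handed in, with the robot touching nothing.
It also fails if it takes over 72 s, if anything falls off the work surface, if the arm or the gripper's body presses on something with over 40 N, if the wrist force passes 120 N, or if a joint passes its speed limit or range.

## Working session

There is one attempt and no reset: what is moved stays moved. The work goes in short steps, Python scripts to look and compute and a tool call to move; the robot and the scene stay as the last step left them, time stands still between calls to the robot, and variables do not carry over. Pictures are saved under pics/ and viewed, at most 10 in all, crops included, and the job is handed in when it is done.

Besides the shell and the picture viewer there is one more tool, called after "Emit:" in YAML: its name, and indented under it one key for each argument. carry_out: Moves the arm, as the interface text tells. Its arguments: {"type":"object","properties":{"rows":{"type":"array","items":{"type":"array","items":{"type":"number"}}},"force":{"type":"number"}},"required":["rows"]}

```bash
mkdir -p pics; ls; cat > h.py <<'E'
import numpy as np, cv2
from station import r
from scipy.spatial.transform import Rotation as Ro
def shot(cam,name):
    p,d=r.camera(cam); cv2.imwrite('pics/'+name+'.png',p[:,:,::-1]); np.savez('/tmp/'+name,p=p,d=d); return p,d
def world(cam,d):
    c=r.calibration(cam); h,w=d.shape; u,v=np.meshgrid(np.arange(w),np.arange(h))
    K=c['mtx']; X=np.stack([(u-K[0,2])/K[0,0]*d,(v-K[1,2])/K[1,1]*d,d],-1)
    return (X-np.array(c['t']).ravel())@np.array(c['R'])
def pix(cam,X):
    c=r.calibration(cam); y=np.array(c['R'])@np.array(X)+np.array(c['t']).ravel(); q=c['mtx']@y; return q[:2]/q[2]
E
python3 - <<'E'
from h import *
for c in('scene','top'):
    shot(c,c+'0'); k=r.calibration(c); print(c,-np.array(k['R']).T@np.array(k['t']).ravel(),k['R'],k['mtx'][0,0])
s=r.observe();print(s['time'],s['tool_pos'],s['tool_rot'],r.finger_overhang,s['contact_force'])
print(Ro.from_rotvec(s['tool_rot']).as_matrix().round(3))
a=cv2.imread('pics/scene0.png');b=cv2.imread('pics/top0.png')
E
```

```text
pics
scene [ 1.22350829 -0.21307987  0.97815434] [[ 2.95353253e-01  9.55388004e-01 -4.67270346e-04]
 [ 7.66301377e-01 -2.37190135e-01 -5.97095502e-01]
 [-5.70568712e-01  1.75996029e-01 -8.02170021e-01]] 513.3692231812129
top [ 0.44067325 -0.0066917   1.35415127] [[-0.0109672  -0.99988552  0.0104242 ]
 [-0.99459455  0.00983151 -0.1033684 ]
 [ 0.10325408 -0.01150152 -0.99458851]] 470.1269179747847
0.1 [ 0.19814269 -0.56573136  0.24452948] [-3.09550961e+00 -5.26310554e-01  1.46966124e-04] 0.014 [ 1.08145973 -0.62109672 -0.07792561]
[[ 0.944  0.33  -0.   ]
 [ 0.33  -0.944  0.002]
 [ 0.    -0.002 -1.   ]]
```

View pics/top0.png

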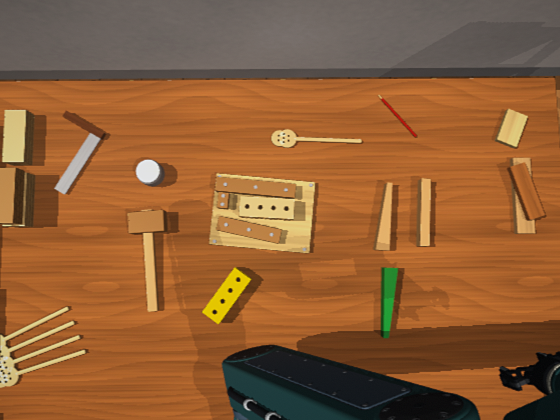

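View pics/scene0.png

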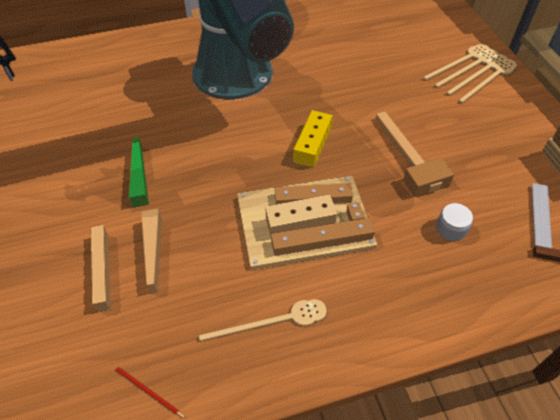

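The top view has these candidates:
- **Wedge:** at (385,215), tapered, with its thin end up and thick end down. (425,212) has parallel sides, so it is the strip. The green wedge at (390,300) and the crossed pile at (522,195) are not meant.
- **Block:** the plain ply piece at (267,207) on the vise. The yellow one at (227,295) is the look-alike.
- **Mallet:** head at (147,221).

I'll confirm this in a crop and measure.

```bash
python3 - <<'E'
from h import *
z=np.load('/tmp/top0.npz');p,d=z['p'],z['d'];W=world('top',d)
a=cv2.resize(p[165:260,200:320],None,fx=5,fy=5,interpolation=2); b=cv2.resize(p[165:260,360:445],None,fx=2.3,fy=5*1,interpolation=2)
b=cv2.resize(p[165:260,365:445],None,fx=2.4,fy=2.4,interpolation=2); b=cv2.copyMakeBorder(b,0,475-b.shape[0],0,0,0)
cv2.imwrite('pics/crop0.png',np.hstack([a,b])[:,:,::-1])
def rect(n,box,lo,hi):
    x0,x1,y0,y1=box; w=W[y0:y1,x0:x1].reshape(-1,3); m=(w[:,2]>lo)&(w[:,2]<hi); w=w[m]
    (cx,cy),(s1,s2),an=cv2.minAreaRect((w[:,:2]*1000).astype(np.float32)); 
    if s1<s2: s1,s2,an=s2,s1,an+90
    an=(an+90)%180-90
    print(n,len(w),'c',round(cx,1),round(cy,1),'L',round(s1,1),round(s2,1),'long axis deg from x',round(an,1),'z',np.median(w[:,2]).round(4)); return w
rect('block',(205,320,170,255),.058,.075)
rect('board',(205,320,170,255),.012,.023)
rect('fence',(205,320,170,200),.040,.053)
rect('cleat',(205,320,212,255),.036,.052)
w=rect('wedge',(368,404,170,260),.032,.048)
rect('wedge thin',(368,404,178,190),.032,.048); rect('wedge thick',(368,404,238,256),.032,.048)
for lo in np.arange(w[:,0].min(),w[:,0].max(),.02):
    q=w[(w[:,0]>=lo)&(w[:,0]<lo+.02)]; print(q[:,0].mean().round(4),q[:,1].min().round(4),q[:,1].max().round(4))
rect('strip',(410,445,170,260),.032,.048)
rect('mhead',(115,180,195,245),.036,.055)
rect('handle',(130,170,240,320),.010,.04)
rect('tin',(125,175,150,195),.045,.06)
E
```

```text
block 1116 c 588.1 31.6 L 174.9 72.5 long axis deg from x 79.8 z 0.0677
board 3126 c 576.9 33.7 L 285.3 205.0 long axis deg from x 84.2 z 0.0194
fence 1121 c 643.3 51.8 L 221.7 62.8 long axis deg from x 89.6 z 0.0493
cleat 937 c 541.6 64.0 L 187.7 70.4 long axis deg from x 77.1 z 0.0457
wedge 669 c 562.5 -312.6 L 192.1 37.5 long axis deg from x -6.8 z 0.041
wedge thin 46 c 647.0 -326.8 L 20.5 16.8 long axis deg from x -9.3 z 0.0412
wedge thick 163 c 483.2 -301.9 L 37.5 33.8 long axis deg from x 88.3 z 0.0412
0.4767 -0.3202 -0.2828
0.4966 -0.3246 -0.2862
0.516 -0.3253 -0.2904
0.536 -0.3256 -0.2945
0.5556 -0.3258 -0.2985
0.5755 -0.3292 -0.3033
0.5951 -0.3304 -0.3059
0.6149 -0.3317 -0.311
0.6354 -0.3345 -0.3139
0.6511 -0.3344 -0.3184
strip 681 c 573.3 -426.6 L 190.8 29.9 long axis deg from x -3.7 z 0.0407
mhead 819 c 538.1 355.8 L 102.4 96.7 long axis deg from x -84.9 z 0.0481
handle 800 c 402.4 341.0 L 197.0 72.4 long axis deg from x -7.0 z 0.0266
tin 423 c 691.4 349.4 L 67.7 65.6 long axis deg from x 4.5 z 0.0563
```

View pics/crop0.png

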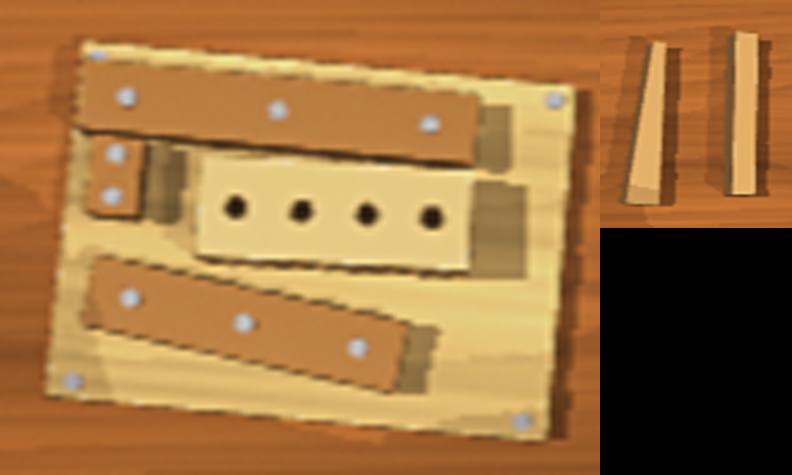

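The crop confirms it: the wedge (left) tapers and the strip (right) is parallel. The block's corners in the crop are (203,153), (472,172), (470,270) and (197,256). I'll solve the poses from those pixels.

```bash
cat >> h.py <<'E'
def ray(cam,u,v,z):
    c=r.calibration(cam);R=np.array(c['R']);C=-R.T@np.array(c['t']).ravel()
    g=R.T@np.linalg.inv(c['mtx'])@np.array([u,v,1.]); return C+g*(z-C[2])/g[2]
def fit(model,obs):  # 2D rigid
    m=np.array(model,float);o=np.array(obs,float);a=m-m.mean(0);b=o-o.mean(0)
    th=np.arctan2((a[:,0]*b[:,1]-a[:,1]*b[:,0]).sum(),(a*b).sum());c,s=np.cos(th),np.sin(th);Rm=np.array([[c,-s],[s,c]])
    t=o.mean(0)-Rm@m.mean(0); return t,np.degrees(th),np.abs(m@Rm.T+t-o).max()
def go(x,y,z,a):
    s=r.observe();M=Ro.from_rotvec(s['tool_rot']).as_matrix();d=M.T@(np.array([x,y,z])-s['tool_pos'])
    cur=np.degrees(np.arctan2(M[1,0],M[0,0])); print('shift mm',(d*1000).round(1),'turn',round(-((a-cur+180)%360-180),1))
def vise(O,yaw,x,y):
    c,s=np.cos(np.radians(yaw)),np.sin(np.radians(yaw)); return O[0]+c*x-s*y,O[1]+s*x+c*y
E
python3 - <<'E'
from h import *
cr=lambda L,z:[ray('top',200+(u-2)/5,165+(v-2)/5,z)[:2]*1000 for u,v in L]
print('board',fit([(115,125),(115,-160),(-90,-160),(-90,125)],cr([(85,42),(575,88),(547,440),(47,395)],.018)))
print('fence',fit([(60,120),(60,-105)],cr([(77,130),(472,165)],.048)))
print('block',fit([(28,75),(28,-75),(-28,-75),(-28,75)],cr([(203,153),(472,172),(470,270),(197,256)],.066)))
c2=lambda L,z:[ray('top',365+(u-600-1)/2.4,165+(v-1)/2.4,z)[:2]*1000 for u,v in L]
print('wedge',fit([(-1,96),(13,96),(13,-96),(-25,-96)],c2([(653,42),(667,42),(660,205),(623,203)],.04)))
O=(.5662,.0524)
E
```

```text
board (array([566.09325225,  52.86153743]), np.float64(-5.797753366130656), np.float64(1.2000181920008117))
fence (array([565.51101144,  53.29795392]), np.float64(-5.654987167925736), np.float64(1.371469516948686))
block (array([586.84096848,  20.56021066]), np.float64(-3.9014968815241917), np.float64(1.1681516034498571))
wedge (array([ 562.57916764, -313.66188277]), np.float64(-94.80350584225812), np.float64(2.687735484107293))
```

```bash
python3 - <<'E'
from h import *
go(.5868,.0206,.11,86.1)
E
```

```text
shift mm [ 560.6 -424.7  135.3] turn -66.8
```

Emit:
carry_out:
  rows:
    - [100, 0.56, -0.425, 0, -67]
    - [100, 0.56, -0.425, 0, -67]
    - [100, 0.56, -0.425, 0, -67]
    - [100, 0.56, -0.425, 0, -67]
    - [100, 0.56, -0.425, 0, -67]
    - [100, 0.56, -0.425, 0, -67]
    - [100, 0.56, -0.425, 0, -67]
    - [100, 0.56, -0.425, 0, -67]
    - [100, 0.56, -0.425, 0, -67]
    - [100, 0.56, -0.425, 0, -67]
  force: 40

```text
time: 1.1
tool_pos: [0.4749, -0.1474, 0.2452]
tool_rot: [-2.292, -2.148, 0.0]
contact_force: [0.5, -1.6, -0.3]
gripper_width: 1.001
gripper_force: 0.0
```

```bash
python3 - <<'E'
from h import *
s=r.observe();print(s['time'],s['tool_pos'])
go(.5868,.0206,.11,86.1)
E
```

```text
1.1 [ 0.47487323 -0.1473903   0.24519798]
shift mm [174.8 100.9 135.2] turn 0.2
```

Emit:
carry_out:
  rows:
    - [100, 0.175, 0.1, 0.05, 0]
    - [100, 0.175, 0.1, 0.1, 0]
    - [100, 0.175, 0.1, 0.13, 0]
    - [100, 0.175, 0.1, 0.135, 0]
    - [100, 0.175, 0.1, 0.135, 0]
    - [100, 0.175, 0.1, 0.135, 0]
    - [100, 0.175, 0.1, 0.135, 0]

```text
time: 1.8
tool_pos: [0.5845, 0.0195, 0.109]
tool_rot: [-2.288, -2.149, 0.004]
contact_force: [-0.2, 0.0, 0.7]
gripper_width: 1.004
gripper_force: 0.0
```

```bash
python3 - <<'E'
from h import *
go(.5868,.0206,.061,86.1); print(r.finger_overhang)
E
```

```text
shift mm [ 1.3  2.4 48. ] turn 0.3
0.014
```

Emit:
carry_out:
  rows:
    - [100, 0.001, 0.002, 0.03, 0]
    - [100, 0.001, 0.002, 0.048, 0]
    - [100, 0.001, 0.002, 0.048, 0]
    - [60, 0.001, 0.002, 0.048, 0]
    - [50, 0.001, 0.002, 0.048, 0]
    - [50, 0.001, 0.002, 0.048, 0]
    - [50, 0.001, 0.002, 0.048, 0]
    - [50, 0.001, 0.002, 0.048, 0]
    - [50, 0.001, 0.002, 0.048, 0]

```text
time: 2.7
tool_pos: [0.5881, 0.0191, 0.0643]
tool_rot: [2.291, 2.147, 0.002]
contact_force: [-2.0, -2.0, 6.3]
gripper_width: 0.644
gripper_force: 43.1
```

```bash
python3 - <<'E'
from h import *
s=r.observe();print(s['tool_pos'],s['contact_force'])
go(.5983,.0547,.061,84.25)
E
```

```text
[0.58814839 0.01909462 0.06426685] [-2.02471781 -2.02693443  6.32028645]
shift mm [36.2  7.8  3.3] turn 2.0
```

Emit:
carry_out:
  rows:
    - [50, 0.0, 0.0, -0.002, 1]
    - [50, 0.01, 0.0, -0.003, 2]
    - [50, 0.02, 0.002, -0.003, 2]
    - [50, 0.03, 0.004, -0.003, 2]
    - [50, 0.036, 0.006, -0.003, 2]
    - [50, 0.039, 0.008, -0.003, 2]
    - [50, 0.042, 0.01, -0.003, 2]
    - [50, 0.044, 0.012, -0.003, 2]
    - [50, 0.044, 0.012, -0.003, 2]

```text
time: 3.6
tool_pos: [0.5958, 0.0539, 0.0651]
tool_rot: [2.322, 2.113, -0.031]
contact_force: [-16.2, -39.5, 14.2]
gripper_width: 0.642
gripper_force: 45.0
```

```bash
python3 - <<'E'
from h import *
s=r.observe();print(s['tool_pos'],s['contact_force'],s['wrist_torque'])
go(.5983,.0547,.061,84.25)
E
```

```text
[0.59583593 0.05386519 0.06509861] [-16.20871589 -39.50836096  14.17468926] [-6.22511185  2.64633027  0.10484216]
shift mm [1.1 2.4 4.1] turn 0.4
```

Emit:
carry_out:
  rows:
    - [50, -0.004, -0.002, 0, 0]
    - [50, -0.007, -0.004, -0.002, 0]
    - [50, -0.007, -0.004, -0.002, 0]
    - [90, -0.007, -0.004, -0.002, 0]
    - [90, -0.007, -0.004, -0.002, 0]
    - [90, -0.007, -0.004, -0.002, 0]
    - [100, -0.007, -0.004, -0.04, 0]
    - [100, -0.007, -0.004, -0.09, 0]
    - [100, -0.007, -0.004, -0.14, 0]
    - [100, -0.007, -0.004, -0.14, 0]

```text
time: 4.6
tool_pos: [0.6029, 0.0568, 0.2132]
tool_rot: [2.321, 2.102, 0.017]
contact_force: [1.2, 0.6, -0.2]
gripper_width: 1.002
gripper_force: 0.0
```

```bash
python3 - <<'E'
from h import *
x,y=vise((.5626,-.3137),-94.8,-.004,-.065); print(x,y)
go(x,y,.20,-94.8+90-3.55)
E
```

```text
0.4981626755221115 -0.3042749687464015
shift mm [-369.7  -68.8   11.6] turn 92.7
```

Emit:
carry_out:
  rows:
    - [100, -0.37, -0.07, 0, 93]
    - [100, -0.37, -0.07, 0, 93]
    - [100, -0.37, -0.07, 0, 93]
    - [100, -0.37, -0.07, 0, 93]
    - [100, -0.37, -0.07, 0, 93]
    - [100, -0.37, -0.07, 0.01, 93]
    - [100, -0.37, -0.07, 0.01, 93]
    - [100, -0.37, -0.07, 0.01, 93]
    - [100, -0.37, -0.07, 0.01, 93]
    - [100, -0.37, -0.07, 0.01, 93]

```text
time: 5.6
tool_pos: [0.491, -0.306, 0.1949]
tool_rot: [-3.141, 0.058, -0.0]
contact_force: [0.2, -0.5, -0.1]
gripper_width: 0.999
gripper_force: 0.0
```

```bash
python3 - <<'E'
from h import *
p,d=shot('top','top1')
a=cv2.resize(p[165:260,200:320],None,fx=5,fy=5,interpolation=2);cv2.imwrite('pics/crop1.png',a[:,:,::-1])
print(r.observe()['tool_pos'])
go(.498,-.304,.10,-8.3)
E
```

```text
[ 0.4911555  -0.30546317  0.19493898]
shift mm [ 6.8 -1.7 94.9] turn 5.8
```

View pics/crop1.png

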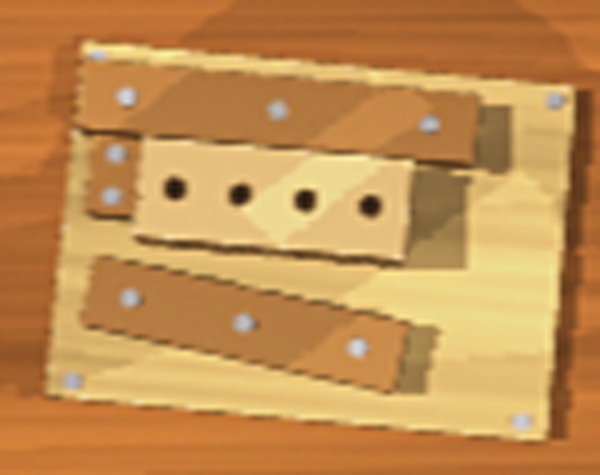

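The block now sits against both the fence (its edge along the fence line) and the stop at (137,180). Next I'll grip the wedge.

Emit:
carry_out:
  rows:
    - [100, 0.007, -0.002, 0.05, 6]
    - [100, 0.007, -0.002, 0.095, 6]
    - [100, 0.007, -0.002, 0.14, 6]
    - [100, 0.007, -0.002, 0.166, 6]
    - [100, 0.007, -0.002, 0.166, 6]
    - [40, 0.007, -0.002, 0.166, 6]
    - [20, 0.007, -0.002, 0.166, 6]
    - [20, 0.007, -0.002, 0.166, 6]
    - [20, 0.007, -0.002, 0.166, 6]
    - [20, 0.007, -0.002, 0.166, 6]
  force: 60

```text
time: 6.65
tool_pos: [0.4994, -0.3042, 0.0315]
tool_rot: [3.133, -0.209, 0.005]
contact_force: [-1.4, -0.1, 6.4]
gripper_width: 0.389
gripper_force: 59.3
```

Emit:
carry_out:
  rows:
    - [20, 0, 0, 0, 0]
    - [20, 0, 0, 0, 0]
    - [20, 0, 0, -0.04, 0]
    - [20, 0, 0, -0.08, 0]
    - [20, 0, 0, -0.08, 0]
    - [20, 0, 0, -0.08, 0]

```text
time: 7.25
tool_pos: [0.499, -0.3038, 0.1111]
tool_rot: [3.133, -0.209, 0.005]
contact_force: [-0.4, 0.4, -0.9]
gripper_width: 0.392
gripper_force: 60.0
```

```bash
python3 - <<'E'
from h import *
p,d=shot('top','top2')
a=cv2.resize(p[160:270,350:450],None,fx=5,fy=5,interpolation=2);cv2.imwrite('pics/crop2.png',a[:,:,::-1])
s=r.observe();M=Ro.from_rotvec(s['tool_rot']).as_matrix();print(s['tool_pos'],np.degrees(np.arctan2(M[1,0],M[0,0])),M[:,2],s['gripper_width'])
E
```

```text
[ 0.49806537 -0.30306183  0.10975222] -7.64140412497048 [ 5.74589765e-04 -3.89052406e-04 -9.99999759e-01] 0.3922281086990473
```

View pics/crop2.png

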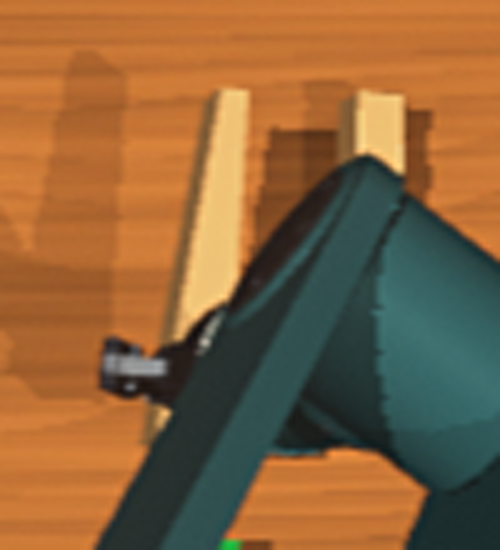

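```bash
python3 - <<'E'
from h import *
P=[ray('top',350+(u-2)/5,160+(v-2)/5,.119)[:2]*1000 for u,v in[(250,92),(240,265),(221,92),(180,315)]]
for q in P: print(q.round(1))
g=lambda a,b:np.degrees(np.arctan2(*(a-b)[::-1])); print(g(P[0],P[1]),g(P[2],P[3]))
E
```

```text
[ 655.6 -335.6]
[ 562.9 -326.9]
[ 655.7 -320.1]
[ 536.6 -294.2]
-5.380400744403283 -12.29837609408645
```

```bash
python3 - <<'E'
from h import *
print(vise((.566,.0529),-5.75,-.016,-.1127)); go(*vise((.566,.0529),-5.75,-.016,-.1127),.14,81.75)
E
```

```text
(np.float64(0.5387893091643043), np.float64(-0.05762994302108452))
shift mm [   7.7 -248.7  -30.3] turn -89.4
```

Emit:
carry_out:
  rows:
    - [20, 0, 0, -0.03, -8]
    - [20, 0.0, -0.03, -0.03, -16]
    - [20, 0.002, -0.06, -0.03, -24]
    - [20, 0.003, -0.09, -0.03, -32]
    - [20, 0.004, -0.12, -0.03, -40]
    - [20, 0.005, -0.15, -0.03, -48]
    - [20, 0.006, -0.18, -0.03, -56]
    - [20, 0.007, -0.21, -0.03, -64]
    - [20, 0.007, -0.23, -0.03, -72]
    - [20, 0.008, -0.249, -0.03, -80]

```text
time: 8.3
tool_pos: [0.5378, -0.0558, 0.1377]
tool_rot: [-2.528, -1.861, 0.004]
contact_force: [-0.7, -0.5, -0.8]
gripper_width: 0.393
gripper_force: 60.0
```

Emit:
carry_out:
  rows:
    - [20, 0, 0, 0, -8]
    - [20, 0, 0, 0, -9.5]
    - [20, 0, 0, 0, -9.5]
    - [20, 0, 0, 0, -9.5]
    - [20, 0, 0, 0, -9.5]

```text
time: 8.8
tool_pos: [0.5391, -0.0579, 0.139]
tool_rot: [-2.376, -2.055, 0.0]
contact_force: [-0.4, 0.3, -0.8]
gripper_width: 0.391
gripper_force: 59.9
```

```bash
python3 - <<'E'
from h import *
p,d=shot('top','top3');q,_=shot('scene','scene3')
a=cv2.resize(p[165:260,200:340],None,fx=4,fy=4,interpolation=2);b=cv2.resize(q[130:300,200:400],None,fx=1.2,fy=1.2)
b=cv2.copyMakeBorder(b,0,a.shape[0]-b.shape[0],0,0,0);cv2.imwrite('pics/crop3.png',np.hstack([a,b])[:,:,::-1])
s=r.observe();print(s['tool_pos'])
go(*vise((.566,.0529),-5.75,-.016,-.1127),.14,81.75)
E
```

```text
[ 0.53920498 -0.05776219  0.13924171]
shift mm [ 0.1 -0.4 -0.8] turn 0.0
```

View pics/crop3.png

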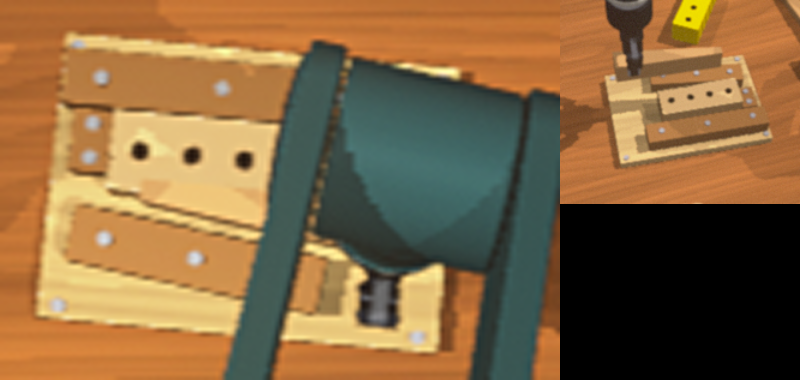

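```bash
python3 - <<'E'
from h import *
c,s=np.cos(np.radians(-5.75)),np.sin(np.radians(-5.75))
z=np.load('/tmp/top3.npz');W=world('top',z['d'])[205:232,228:272].reshape(-1,3);w=W[(W[:,2]>.135)&(W[:,2]<.16)]
q=(w[:,:2]-[.566,.0529])*1000; v=np.c_[c*q[:,0]+s*q[:,1],-s*q[:,0]+c*q[:,1]]
print(len(v),np.median(w[:,2]))
for y in range(-30,60,10):
    k=v[(v[:,1]>=y)&(v[:,1]<y+10)]
    if len(k): print(y,len(k),k[:,0].min().round(1),k[:,0].max().round(1),k[:,1].max().round(1))
E
```

```text
244 0.1482977884220416
-30 36 -21.9 1.9 -20.1
-20 32 -20.1 1.5 -10.3
-10 31 -18.6 1.9 -0.3
0 33 -18.1 1.9 9.9
10 27 -15.1 0.8 19.5
20 27 -15.2 2.1 29.5
30 26 -14.1 1.8 39.8
40 17 -12.2 1.2 47.3
```

Emit:
carry_out:
  rows:
    - [20, 0, 0, 0.03, 0]
    - [20, 0, 0, 0.05, 0]
    - [20, 0, 0, 0.065, 0]
    - [20, 0, 0, 0.075, 0]
    - [20, 0, 0, 0.083, 0]
    - [20, 0, 0, 0.088, 0]
    - [20, 0, 0, 0.09, 0]
    - [20, 0, 0, 0.09, 0]

```text
time: 9.7
tool_pos: [0.5399, -0.0564, 0.0517]
tool_rot: [2.374, 2.057, 0.003]
contact_force: [-5.3, 6.8, 22.8]
gripper_width: 0.389
gripper_force: 62.9
```

Emit:
carry_out:
  rows:
    - [20, 0, 0, -0.003, 0]
    - [20, 0, 0, -0.003, 0]
    - [70, 0, 0, -0.003, 0]
    - [80, 0, 0, -0.003, 0]
    - [80, 0, 0, -0.003, 0]
    - [80, 0, 0, -0.003, 0]
    - [80, 0, 0, -0.05, 0]
    - [80, 0, 0, -0.1, 0]
    - [80, 0, 0, -0.15, 0]
    - [80, 0, 0, -0.15, 0]

```text
time: 10.7
tool_pos: [0.5439, -0.0585, 0.2062]
tool_rot: [2.366, 2.051, 0.012]
contact_force: [0.3, 0.0, 0.7]
gripper_width: 0.796
gripper_force: 0.0
```

```bash
python3 - <<'E'
from h import *
go(.49,.349,.20,6)
z=np.load('/tmp/top0.npz');W=world('top',z['d']).reshape(-1,3)
b=(W[:,1]>.28)&(W[:,1]<.43)&(W[:,0]>.25)&(W[:,0]<.62)
h=W[b&(W[:,2]>.046)&(W[:,2]<.051)];(c,s,a)=cv2.minAreaRect((h[:,:2]*1000).astype(np.float32));print('head',c,s,a,h[:,:2].mean(0))
for x in np.arange(.30,.52,.02):
    k=W[b&(abs(W[:,0]-x)<.01)&(W[:,2]>.008+.1*0)]; 
    if len(k): print(round(x,2),len(k),np.median(k[:,1]).round(4),k[:,1].min().round(4),k[:,1].max().round(4),np.percentile(k[:,2],80).round(4))
E
```

```text
shift mm [ 395.7 -111.2    4.4] turn 75.9
head (552.8573608398438, 356.380859375) (59.41116714477539, 100.38314819335938) 3.9781651496887207 [0.55274749 0.35498766]
0.3 34 0.3428 0.2897 0.4184 0.0225
0.32 88 0.3399 0.2897 0.3876 0.025
0.34 90 0.3411 0.2874 0.4026 0.0254
0.36 79 0.3423 0.3266 0.3569 0.0276
0.38 88 0.3436 0.2967 0.409 0.0278
0.4 92 0.3461 0.3056 0.4291 0.0282
0.42 81 0.3452 0.3001 0.3906 0.0304
0.44 86 0.3466 0.2802 0.391 0.0315
0.46 83 0.3481 0.2949 0.4279 0.0324
0.48 89 0.3489 0.2861 0.4284 0.0332
0.5 89 0.3515 0.3123 0.4231 0.034
0.52 172 0.3558 0.3044 0.4039 0.0485
```

Emit:
carry_out:
  rows:
    - [80, 0.4, -0.095, 0, 78]
    - [80, 0.4, -0.095, 0, 78]
    - [80, 0.4, -0.095, 0, 78]
    - [80, 0.4, -0.095, 0, 78]
    - [80, 0.4, -0.095, 0, 78]
    - [80, 0.4, -0.095, 0, 78]
    - [80, 0.4, -0.095, 0, 78]
    - [80, 0.4, -0.095, 0, 78]
    - [80, 0.4, -0.095, 0, 78]
    - [80, 0.4, -0.095, 0, 78]
  force: 110

```text
time: 11.7
tool_pos: [0.5009, 0.3574, 0.1986]
tool_rot: [-3.137, -0.103, -0.0]
contact_force: [-0.5, -1.1, -1.1]
gripper_width: 0.798
gripper_force: 0.0
```

```bash
python3 - <<'E'
from h import *
p,d=shot('top','top4')
a=cv2.resize(p[165:260,200:340],None,fx=4,fy=4,interpolation=2);cv2.imwrite('pics/crop4.png',a[:,:,::-1])
s=r.observe();print(s['tool_pos'],s['joints'])
go(.507,.352,.021,4)
E
```

```text
[0.50094245 0.35482893 0.19839424] [5.03441069e-01 4.22228743e-01 1.53359136e+00 6.87315755e-04
 1.18623884e+00 2.01319031e+00]
shift mm [  6.    3.3 177.4] turn -0.5
```

View pics/crop4.png

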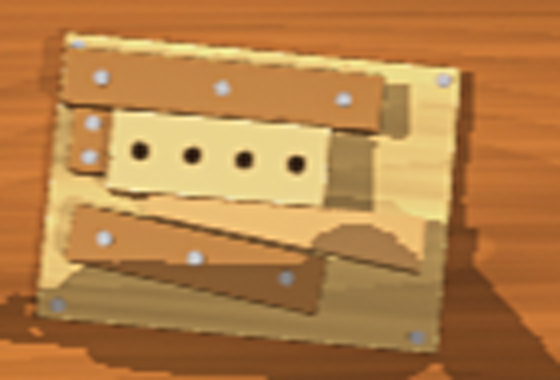

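The wedge lies in the gap thin end first, with its thick end at about (422,247) in the crop, and the block is still home. Now the mallet.

Emit:
carry_out:
  rows:
    - [80, 0.006, 0.003, 0.05, 0]
    - [80, 0.006, 0.003, 0.1, 0]
    - [80, 0.006, 0.003, 0.14, 0]
    - [80, 0.006, 0.003, 0.17, 0]
    - [80, 0.006, 0.003, 0.177, 0]
    - [80, 0.006, 0.003, 0.177, 0]
    - [30, 0.006, 0.003, 0.177, 0]
    - [15, 0.006, 0.003, 0.177, 0]
    - [15, 0.006, 0.003, 0.177, 0]
    - [15, 0.006, 0.003, 0.177, 0]

```text
time: 12.75
tool_pos: [0.5096, 0.3505, 0.0249]
tool_rot: [-3.138, -0.106, -0.006]
contact_force: [-1.4, 1.1, 6.8]
gripper_width: 0.305
gripper_force: 108.7
```

Emit:
carry_out:
  rows:
    - [15, 0, 0, 0, 0]
    - [15, 0, 0, 0, 0]
    - [15, 0, 0, 0, 0]
    - [15, 0, 0, -0.04, 0]
    - [15, 0, 0, -0.09, 0]
    - [15, 0, 0, -0.13, 0]
    - [15, 0, 0, -0.13, 0]
    - [15, 0, 0, -0.13, 0]

```text
time: 13.55
tool_pos: [0.5085, 0.3497, 0.1539]
tool_rot: [-3.138, -0.106, -0.004]
contact_force: [-0.0, 0.6, -3.6]
gripper_width: 0.298
gripper_force: 109.5
```

```bash
python3 - <<'E'
from h import *
z=np.load('/tmp/top4.npz');W=world('top',z['d'])[205:240,225:312].reshape(-1,3);w=W[(W[:,2]>.052)&(W[:,2]<.064)]
c,s=np.cos(np.radians(-5.75)),np.sin(np.radians(-5.75))
q=(w[:,:2]-[.566,.0529])*1000; v=np.c_[c*q[:,0]+s*q[:,1],-s*q[:,0]+c*q[:,1]]
v=v[v[:,0]<3]
print('wedge y',v[:,1].min(),v[:,1].max(), 'z',np.median(w[:,2]))
for y in range(-150,60,30):
    k=v[(v[:,1]>=y)&(v[:,1]<y+10)]
    if len(k): print(y,len(k),k[:,0].min().round(1),k[:,0].max().round(1))
p,d=shot('top','top5');W=world('top',d).reshape(-1,3);o=r.observe();print(o['tool_pos'],o['gripper_width'],o['gripper_force'])
h=W[(abs(W[:,1]-.36)<.08)&(W[:,0]>.525)&(W[:,0]<.63)&(W[:,2]>.14)&(W[:,2]<.22)]
print(len(h),np.median(h[:,2]),cv2.minAreaRect((h[:,:2]*1000).astype(np.float32)))
E
```

```text
wedge y -141.79254613560695 66.06124684150976 z 0.059668818289327144
-150 9 -34.5 1.6
-120 44 -31.7 2.1
-90 37 -28.9 1.5
-60 37 -25.6 1.8
-30 31 -55.5 1.7
0 22 -17.6 0.3
30 22 -14.4 -0.0
[0.50732741 0.34899208 0.15215337] 0.2969859544604691 109.47953224182129
705 0.17671552695968468 ((557.4711303710938, 351.1627502441406), (102.83946990966797, 59.945064544677734), 87.51991271972656)
```

```bash
python3 - <<'E'
from h import *
go(*vise((.566,.0529),-5.75,-.059,-.232),.17,-5.75)
E
```

```text
shift mm [-58.3 518.3 -17.7] turn 9.6
```

Emit:
carry_out:
  rows:
    - [15, 0, 0.02, -0.018, 1]
    - [15, -0.005, 0.06, -0.018, 2]
    - [15, -0.012, 0.11, -0.018, 3]
    - [15, -0.018, 0.16, -0.018, 4]
    - [15, -0.024, 0.21, -0.018, 5]
    - [15, -0.03, 0.26, -0.018, 6]
    - [15, -0.036, 0.31, -0.018, 7]
    - [15, -0.042, 0.36, -0.018, 8]
    - [15, -0.047, 0.41, -0.018, 9]
    - [15, -0.053, 0.46, -0.018, 9.6]

```text
time: 14.6
tool_pos: [0.4842, -0.1116, 0.1684]
tool_rot: [-3.136, 0.158, 0.006]
contact_force: [1.4, 0.0, -2.7]
gripper_width: 0.3
gripper_force: 109.6
```

Emit:
carry_out:
  rows:
    - [15, -0.005, 0.035, 0, 0]
    - [15, -0.006, 0.05, 0, 0]
    - [15, -0.006, 0.057, 0, 0]
    - [15, -0.006, 0.057, 0, 0]
    - [15, -0.006, 0.057, 0, 0]

```text
time: 15.1
tool_pos: [0.4743, -0.1649, 0.1697]
tool_rot: [-3.136, 0.156, 0.002]
contact_force: [-0.7, 1.1, -2.9]
gripper_width: 0.302
gripper_force: 109.5
```

```bash
python3 - <<'E'
from h import *
p,d=shot('top','top6');a=cv2.resize(p[160:300,240:380],None,fx=4,fy=4,interpolation=2);cv2.imwrite('pics/crop6.png',a[:,:,::-1])
o=r.observe();print(o['tool_pos']);go(*vise((.566,.0529),-5.75,-.059,-.232),.047,-5.75)
W=world('top',d).reshape(-1,3);h=W[(abs(W[:,1]+.18)<.08)&(W[:,0]>.50)&(W[:,0]<.60)&(W[:,2]>.17)&(W[:,2]<.215)]
print(len(h),np.median(h[:,2]),cv2.minAreaRect((h[:,:2]*1000).astype(np.float32)))
E
```

```text
[ 0.47446899 -0.16477255  0.1699165 ]
shift mm [ 10.4   6.4 122.9] turn 0.1
222 0.1911536700038171 ((530.9600219726562, -129.77658081054688), (31.164216995239258, 63.42943572998047), 63.00574493408203)
```

View pics/crop6.png

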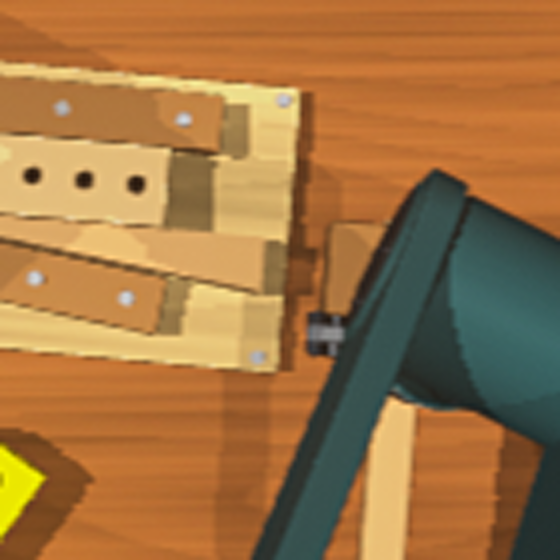

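```bash
python3 - <<'E'
from h import *
c,s=np.cos(np.radians(-5.75)),np.sin(np.radians(-5.75))
for u,v,z in[(335,225,.190),(326,300,.190)]:
    q=(ray('top',240+(u-1.5)/4,160+(v-1.5)/4,z)[:2]-[.566,.0529])*1000; print('face corner vise',c*q[0]+s*q[1],-s*q[0]+c*q[1])
q=(r.observe()['tool_pos'][:2]-[.566,.0529])*1000; print('tcp vise',c*q[0]+s*q[1],-s*q[0]+c*q[1])
E
```

```text
face corner vise 1.1749822042092077 -176.59925956807808
face corner vise -45.87051230406726 -174.78339336055865
tcp vise -69.26227866099111 -225.74764777811214
```

Emit:
carry_out:
  rows:
    - [15, 0.013, 0, 0.04, 0]
    - [15, 0.013, 0, 0.08, 0]
    - [15, 0.013, 0, 0.11, 0]
    - [15, 0.013, 0, 0.123, 0]
    - [15, 0.013, 0, 0.123, 0]
    - [15, 0.013, 0, 0.123, 0]
    - [15, 0.013, 0, 0.123, 0]

```text
time: 15.85
tool_pos: [0.4887, -0.1676, 0.0484]
tool_rot: [3.137, -0.156, 0.003]
contact_force: [-0.2, 0.7, -3.1]
gripper_width: 0.3
gripper_force: 109.4
```

Emit:
carry_out:
  rows:
    - [15, 0, -0.015, 0, 0]
    - [15, 0, -0.028, 0, 0]
    - [15, 0, -0.034, 0, 0]
    - [15, 0, -0.04, 0, 0]
    - [15, 0, -0.046, 0, 0]
    - [15, 0, -0.052, 0, 0]
    - [15, 0, -0.058, 0, 0]
    - [15, 0, -0.064, 0, 0]
    - [15, 0, -0.068, 0, 0]
    - [15, 0, -0.068, 0, 0]

```text
time: 16.85
tool_pos: [0.4951, -0.0998, 0.0474]
tool_rot: [3.138, -0.158, 0.002]
contact_force: [0.1, -1.5, -3.4]
gripper_width: 0.296
gripper_force: 109.5
```

```bash
cat >> h.py <<'E'
def st():
    c,s=np.cos(np.radians(-5.75)),np.sin(np.radians(-5.75));o=r.observe()
    q=(np.array(o['tool_pos'])[:2]-[.566,.0529])*1000; M=Ro.from_rotvec(o['tool_rot']).as_matrix()
    print('t',o['time'],'tcp vise',(c*q[0]+s*q[1]).round(1),(-s*q[0]+c*q[1]).round(1),'z',o['tool_pos'][2].round(4),'F',np.round(o['contact_force'],1),'T',np.round(o['wrist_torque'],2),'a',np.degrees(np.arctan2(M[1,0],M[0,0])).round(1),'w',round(o['gripper_width'],3))
E
python3 -c "
from h import *
st()"
```

```text
t 16.85 tcp vise -55.3 -159.0 z 0.0474 F [ 0.1 -1.5 -3.4] T [-0.26 -0.11 -0.14] a -5.7 w 0.296
```

Emit:
carry_out:
  rows:
    - [15, 0, -0.004, 0, 0]
    - [15, 0, -0.008, 0, 0]
    - [15, 0, -0.01, 0, 0]
    - [15, 0, -0.012, 0, 0]
    - [15, 0, -0.014, 0, 0]
    - [15, 0, -0.016, 0, 0]
    - [15, 0, -0.018, 0, 0]
    - [15, 0, -0.018, 0, 0]

```text
time: 17.65
tool_pos: [0.497, -0.0897, 0.0479]
tool_rot: [3.127, -0.153, 0.003]
contact_force: [-9.3, -43.8, -2.5]
gripper_width: 0.3
gripper_force: 110.4
```

```bash
python3 -c "
from h import *
st()"
```

```text
t 17.65 tcp vise -54.4 -148.8 z 0.0479 F [ -9.3 -43.8  -2.5] T [-6.81  1.44 -1.16] a -5.6 w 0.3
```

Emit:
carry_out:
  rows:
    - [15, 0, 0.015, 0, 0]
    - [15, 0, 0.028, 0, 0]
    - [15, 0, 0.028, 0, 0]
    - [15, 0, 0.016, 0, 0]
    - [15, 0, 0.004, 0, 0]
    - [15, 0, 0.004, 0, 0]
    - [15, 0, 0.02, 0, 0]
    - [15, 0, 0.028, 0, 0]
    - [15, 0, 0.016, 0, 0]
    - [15, 0, 0.004, 0, 0]

```text
time: 18.65
tool_pos: [0.4949, -0.0888, 0.0474]
tool_rot: [3.131, -0.151, -0.002]
contact_force: [-20.1, -79.5, 0.2]
gripper_width: 0.302
gripper_force: 114.8
```

Emit:
carry_out:
  rows:
    - [15, 0, 0, 0, 0]
    - [15, 0, 0.016, 0, 0]
    - [15, 0, 0.024, 0, 0]
    - [15, 0, 0.012, 0, 0]
    - [15, 0, -0.001, 0, 0]
    - [15, 0, -0.001, 0, 0]

```text
time: 19.25
tool_pos: [0.4952, -0.0896, 0.0476]
tool_rot: [3.128, -0.149, -0.002]
contact_force: [-11.7, -41.0, -4.3]
gripper_width: 0.302
gripper_force: 114.6
```

```bash
python3 -c "
from h import *
st()"
```

```text
t 19.25 tcp vise -56.1 -148.9 z 0.0476 F [-11.7 -41.   -4.3] T [-6.34  1.68 -1.14] a -5.4 w 0.302
```

Emit:
carry_out:
  rows:
    - [15, 0, 0.02, 0, 0]
    - [15, 0, 0.05, 0, 0]
    - [15, 0, 0.09, -0.01, 0]
    - [15, 0, 0.125, -0.01, 0]
    - [15, 0, 0.133, 0, 0]
    - [15, 0, 0.133, 0.01, 0]
    - [15, 0, 0.133, 0.018, 0]
    - [15, 0, 0.133, 0.022, 0]
    - [15, 0, 0.133, 0.023, 0]
    - [15, 0, 0.133, 0.023, 0]

```text
time: 20.25
tool_pos: [0.4813, -0.2147, 0.0249]
tool_rot: [-3.136, 0.155, 0.004]
contact_force: [-4.8, 2.8, 14.3]
gripper_width: 0.301
gripper_force: 117.5
```

```bash
python3 -c "
from h import *
st()"
```

```text
t 20.25 tcp vise -57.5 -274.7 z 0.0249 F [-4.8  2.8 14.3] T [ 0.55  0.59 -0.03] a -5.7 w 0.301
```

Mallet is on the bench; release, rise and check.

Emit:
carry_out:
  rows:
    - [15, 0, 0, -0.001, 0]
    - [60, 0, 0, -0.002, 0]
    - [70, 0, 0, -0.002, 0]
    - [70, 0, 0, -0.002, 0]
    - [70, 0, 0, -0.002, 0]
    - [70, 0, 0, -0.04, 0]
    - [70, 0, 0, -0.09, 0]
    - [70, 0, 0, -0.14, 0]
    - [70, 0, 0, -0.18, 0]
    - [70, 0, 0, -0.2, 0]

```text
time: 21.25
tool_pos: [0.4841, -0.2184, 0.2284]
tool_rot: [3.135, -0.158, 0.008]
contact_force: [1.4, -0.1, -0.0]
gripper_width: 0.699
gripper_force: 0.0
```

Emit:
carry_out:
  rows:
    - [70, -0.03, 0.05, 0, 0]
    - [70, -0.06, 0.1, 0, 0]
    - [70, -0.08, 0.15, 0, 0]
    - [70, -0.1, 0.2, 0, 0]
    - [70, -0.12, 0.25, 0, 0]
    - [70, -0.12, 0.28, 0, 0]
    - [70, -0.12, 0.28, 0, 0]
    - [70, -0.12, 0.28, 0, 0]

```text
time: 22.05
tool_pos: [0.3343, -0.4853, 0.2238]
tool_rot: [-3.137, 0.162, 0.0]
contact_force: [-1.2, 0.0, -0.5]
gripper_width: 0.701
gripper_force: 0.0
```

```bash
python3 - <<'E'
from h import *
p,d=shot('top','top7');cv2.imwrite('pics/crop7.png',cv2.resize(p[90:330,110:450],None,fx=2.3,fy=2.3,interpolation=2)[:,:,::-1]);st()
W=world('top',d)[205:240,225:312].reshape(-1,3);w=W[(W[:,2]>.052)&(W[:,2]<.064)]
c,s=np.cos(np.radians(-5.75)),np.sin(np.radians(-5.75))
q=(w[:,:2]-[.566,.0529])*1000; v=np.c_[c*q[:,0]+s*q[:,1],-s*q[:,0]+c*q[:,1]];v=v[v[:,0]<3];print(v.min(0),np.median(w[:,2]))
E
```

```text
t 22.1 tcp vise -176.3 -556.9 z 0.2237 F [0.8 0.7 0.4] T [-0.03  0.03 -0.04] a -5.8 w 0.697
[-46.78196435 -98.74097151] 0.05985042608352413
```

View pics/crop7.png

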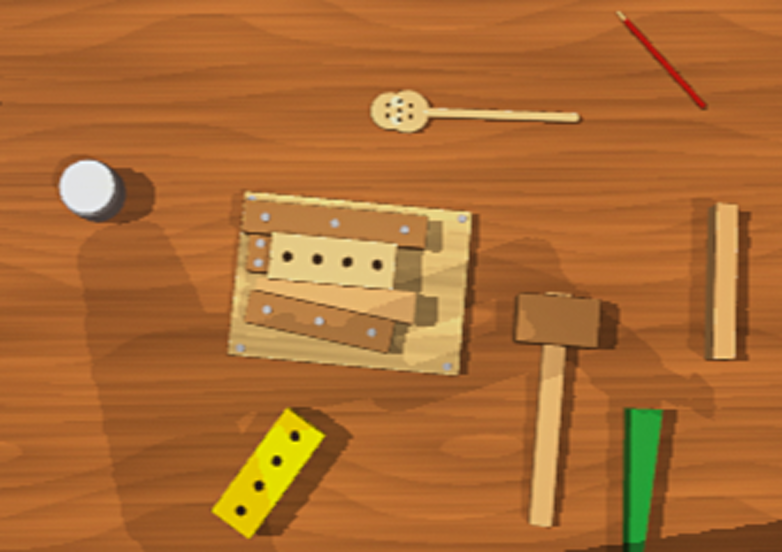

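The wedge is tight between block and cleat, with its thick end at (415,307). The block is home, the mallet lies on the bench off the vise at (557,320), and the bystanders are untouched. Handing in.

```bash
python3 -c "
from station import r
print(r.sign_off())"
```

```text
the job is handed in; nothing more can be done
None
```

The job is handed in at 22 s on the robot's clock: the block is home against fence and stop, and the wedge is tapped tight with the mallet (no further movement under about 40 N). The mallet lies on the bench off the vise, and the strip, spoon and tin were left alone.

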